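# Hold a spring clip gaping over the job card on a print plate

### The arm

A 6-joint arm with a two-finger parallel gripper is mounted at the origin on the work surface. World frame = base frame: x ahead of the robot, y to its left, z up, the work surface at z = 0. Lengths are in m, angles in rad, forces in N, time in s.
With the tool pointing down it reaches from about 0.25 to 0.775 m from the base axis. Payload 4 kg.
Tool frame: the origin (TCP) lies between the finger pads; the fingertips stand 14 mm ahead of it and the grasp point (between the pads) lies 5 mm behind it; z points along the fingers, y is the line along which they close (so a half turn about z gives the same grasp; the last joint's range is limited). The gripper opens to 94 mm and grips with 3 to 60 N. Pads are 16 mm wide; open, the fingers measure 119 mm over their backs; the gripper's body (75 mm by 177 mm) begins 78 mm behind the grasp point.
Start: joints at [-1.433, 0.087, 1.371, -0, 1.684, -0.103], TCP at [0.131, -0.534, 0.22] pointing down, gripper open.
Joint ranges: [-3.1, 3.1], [-0.76, 2.03], [0.27, 2.55], [-1.08, 4.22], [0.17, 2.65], [-2.57, 2.57]. Speed limits (rad/s): [2.79, 2.79, 3.14, 3.14, 3.14, 3.14].

### API

Orientations are given as [roll, pitch, yaw] about the fixed x, y, z axes, in that order (R = Rz(yaw) Ry(pitch) Rx(roll)).
In Python, from bench import robot, snapshot gives the robot as it stands.
- The arm moves only by the tool carry_out, never from a script. Its argument "motion" is text: rows parted by semicolons, each of 4 numbers parted by spaces: the shift along the tool's x, y, z each as a share of 0.15 m, from -1 to 1, then the turn about the tool's z as a share of 180 degrees, from -1 to 1. A call has exactly 8 rows; each row is the pose to reach, as a shift and turn from the pose commanded when the call began, along the tool's axes at that moment, turning the shorter way round; what a row does not reach only later rows make up. A row lasts 1/10 s, in which the tool goes at most 50 mm and 8.59 degrees, less where a joint would pass 70% of its speed; a pose out of reach is approached as far as the arm can. A call with a number of a shift or a turn outside -1 to 1 is refused whole. A call with a gripper value outside its range is refused whole. "grip" is the opening, from -1 (shut) to 1 (fully open), set as the call begins (left out, the last holds). The fingers move at their own pace and stop on an object; the grip force is fixed at half the most. Time passes only in rows, so rows that repeat a pose let the fingers close, or fill a call up. It gives the time, the measured TCP pose, the force, the opening and the grip force at its end, in the units of the state.
- robot.get_obs(): the state, without advancing time (a new reading comes with each control period).
- snapshot(name): name is "scene" or "top"; returns a dict with "image" (400x640x3 uint8, red, green, blue), "fx", "fy", "cx", "cy" (pixels), "distortion" ([k1, k2, p1, p2, k3] as OpenCV has them; the pictures are not rectified), "pose" (4x4, takes a point from camera to world coordinates). Camera axes: x right, y up, looking along -z (the intrinsics and any distortion apply to the point x, -y, -z); pixel columns grow to the right and rows downward; lengths in m; the calibration is good to about 2 mm. A picture is of the moment at which its call begins. There is no depth.
- robot.close_job(): hands the job in; it is judged then, once.
The state is a dict: "time": time; "joint_positions": joint angles; "qvel": joint speeds; "joint_torque": joint torques, N m; "tool_pos": TCP position; "ee_rot": TCP orientation; "wrist_force": force on the tool from outside, world axes, zero at the start; "wrist_torque": the same for the moment, N m; "width": finger opening in m; "finger_force": force on a finger pad.
Only numpy, scipy, OpenCV 4.12 (cv2) and the standard library are available. Lean on these libraries where they do the work, as an engineer would, in place of code of your own. Each camera call takes 0.05 s, during which the arm holds its last target. There are 200 camera calls.

### The job

Squeeze the handles of the orange spring clip to open it, lift it off its parking post, and bring it upright down over the middle of the green job card's top edge on the gold print plate, far enough that its wide-open jaws straddle both the card and the plate's edge without touching either. Finish while still holding it squeezed wide open there, ready to be let go. Do not knock the plates or the card, and leave the other things on the bench alone.

Things in the scene. Friction and masses are not known exactly. Their poses are not given: they have to be found in the camera images.
- clip: Orange spring clip, loose, about 80 g, upright: jaws down, two handles up. Origin: centre of its black pivot block. x is the squeeze direction (mirror-image levers on the -x and +x sides; either way round is the same), y its 26 mm width and hinge direction, z up. Lever hinges at x = +-8 mm. Block and lever roots reach 8 mm below the origin. At the start it bites the parking post's blade.
- clip_handles (a point): Point between the clip's handles, 36 mm above its origin, same axes. Handles: flat plates 26 mm wide, from 7 to 55 mm above the origin; at rest splayed, 61 mm overall at the top; squeezed to the stops parallel, outer faces 30 mm apart. Each takes 4 N at its top to start, about 12 N to hold fully squeezed; 20 to 40 N of grip is plenty. Released, it snaps shut.
- clip_mouth (a point): Point between the clip's jaws, 22 mm below its origin, same axes. Jaws reach down to 48 mm below the origin; shut, the tips nearly meet; fully squeezed they gape 27 mm at the tips and about 20 mm at this point.
- jaw_front (a joint): Opening of the clip's lever on its -x side, rad: 0 shut, 0.28 fully squeezed (the hard stop); about 0.02 while biting the blade.
- jaw_back (a joint): The same for the lever on the clip's +x side.
- post: Parking post, fixed: grey base 70 x 70 x 12 mm with an upright aluminium blade 4 mm thick (along x), 50 mm wide (along y), top at 75 mm. Origin under the base's centre. The clip sits centred on it with its axes parallel and its origin 87 mm above the table.
- rack: Black rack, fixed, 180 (x) x 150 (y) mm, holding three upright print plates in a row, 55 mm apart along its x. Origin under its centre. The order of the plates changes.
- plate_gold: Gold-yellow print plate, fixed upright in the rack: 3 mm thick (x), 140 mm wide (y), 120 mm tall (z). Origin at the centre of its lower edge, 12 mm above the table, so its top edge is at 132 mm.
- plate_black: Black print plate, same size, fixed in the rack; not to be touched.
- plate_blue: Blue print plate, same size, fixed in the rack; not to be touched.
- card: Green rigid job card, fixed flat on the +x face (away from the robot) of the gold plate: 2 mm thick (x), 60 mm wide (y), 90 mm tall (z), with a white patch; origin: centre of its lower edge. Card and plate are together 5 mm thick; their common middle lies 1.5 mm to the -x side of the card's mid-plane. The card sits up to 35 mm off the plate's middle.
- card_top (a point): Middle of the job card's top edge, same axes as the card. It is 142 mm above the table, 10 mm above the gold plate's top edge.
- figurine: Small black printed figurine, 52 mm across, 80 mm tall, standing loose; bystander. Origin under its foot.
- spool: Spool of red filament lying flat, 100 mm across, 40 mm tall, loose; bystander. Origin under its centre.
- glue: White glue bottle with a blue cap, 32 mm across, 95 mm tall, standing loose; bystander. Origin under its foot.
There are look-alikes about, which are no part of the job. Of the things that look like the clip, the largest one is meant. There is more than one size of the post; the job needs the smallest.

How it is judged:
By the outcome, as a careful person would: the job done as asked, in the order asked, and still so for the second after the job is handed in, while the arm keeps its last pose, push and grip.
It also fails if it takes over 30 s, if anything falls off the work surface, if the arm or the gripper's body presses on something with over 40 N, if the wrist force passes 120 N, or if a joint passes its speed limit or range.

## Working session

There is one attempt and no reset: what is moved stays moved. The work goes in short steps, Python scripts to look and compute and a tool call to move; the robot and the scene stay as the last step left them, time stands still between calls to the robot, and variables do not carry over. Pictures are saved under pics/ and viewed, at most 10 in all, crops included, and the job is handed in when it is done.

Besides the shell and the picture viewer there is one more tool, called after "Call:" by a JSON object that holds its "name" and its "arguments", one argument or row to a line. carry_out: Moves the arm, as the interface text tells. Shift numbers are shares of 0.15 m and turn numbers shares of 180 degrees, none past 1 either way. Its arguments: {"type":"object","properties":{"motion":{"type":"string"},"grip":{"type":"number"}},"required":["motion"]}

```bash
mkdir -p pics; ls
python3 - <<'E'
from bench import robot, snapshot
import cv2,pickle
for n in("scene","top"):
    s=snapshot(n); pickle.dump(s,open(f'pics/{n}0.pkl','wb')); cv2.imwrite(f'pics/{n}0.png',s["image"][:,:,::-1])
    print(n,s["fx"],s["fy"],s["cx"],s["cy"],s["distortion"]); print(s["pose"])
o=robot.get_obs(); print(o)
E
```

```text
pics
scene 491.5705689340503 491.5705689340503 320.8716356879162 197.4685434358391 [0.04362555 0.         0.         0.         0.        ]
[[ 0.4959382  -0.62899404  0.59867504  1.14656833]
 [ 0.86835185  0.3566741  -0.34459926 -0.27758238]
 [ 0.003219    0.69076051  0.72307645  0.99029794]
 [ 0.          0.          0.          1.        ]]
top 376.2271140845617 376.2271140845617 316.8168067144511 195.39427950799674 [-0.03426885  0.          0.          0.          0.        ]
[[ 0.01400889  0.99637097 -0.08395621  0.35889531]
 [-0.99973255  0.01550221  0.01716148  0.13925165]
 [ 0.01840071  0.08369334  0.99632165  1.08502438]
 [ 0.          0.          0.          1.        ]]
{'time': 0.1, 'joint_positions': array([-1.43306497e+00,  8.79276601e-02,  1.37207870e+00,  3.10198756e-05,
        1.68363035e+00, -1.03150221e-01]), 'qvel': array([-6.09317050e-05, -1.91105968e-03, -3.26358181e-03, -1.95573691e-03,
        1.74598351e-03, -1.11631330e-03]), 'joint_torque': array([ 2.15696295e-03, -3.41251624e+01, -3.03302336e+01,  7.20179407e-02,
        3.03737854e-02, -1.00689392e-04]), 'tool_pos': array([ 0.13112182, -0.53366129,  0.21840815]), 'ee_rot': array([-3.13956264e+00, -2.41136487e-04,  2.40884795e-01]), 'wrist_force': array([-0.11910492, -0.28497623,  0.11259416]), 'wrist_torque': array([ 0.03445404, -0.02750153,  0.01930348]), 'finger_force': 0.0, 'width': 0.09422986193289112}
```

View pics/scene0.png

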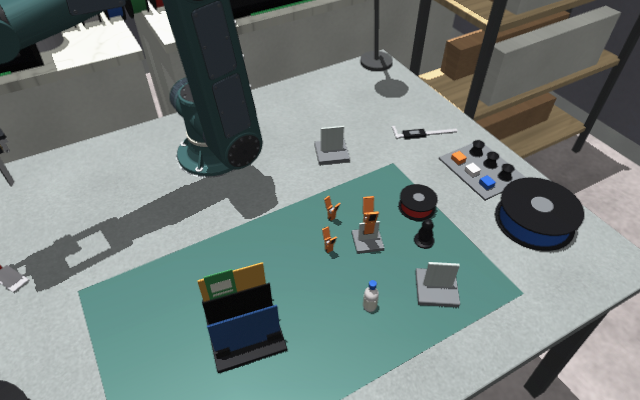

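View pics/top0.png

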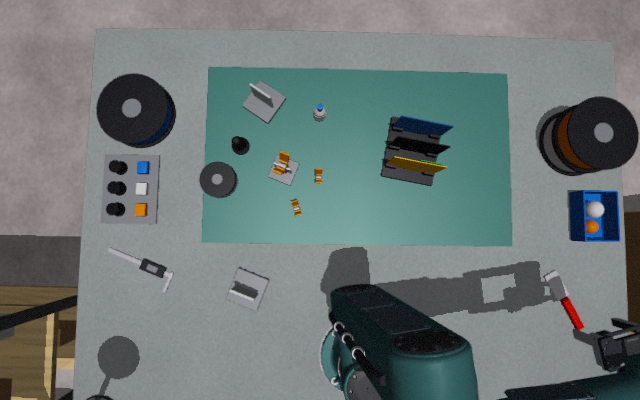

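The scene view shows three orange clips: the one on a post at scene (369,215) / top (283,162), and small loose ones at scene (333,208) and (329,240) / top (319,176) and (296,207). The largest is the one biting the post. There are three posts, at scene (368,240), (332,145) and (438,285), and the smallest holds the clip. The gold plate with the green card is at scene (232,282) / top (418,165). I'll confirm with one enlarged crop.

Run:
```python
import cv2,numpy as np
a=cv2.imread('pics/scene0.png');b=cv2.imread('pics/top0.png')
A=cv2.resize(a[180:270,310:410],(500,450)[::1],interpolation=cv2.INTER_CUBIC)[:, :400]
A=cv2.resize(a[185:265,315:395],(400,400));B=cv2.resize(b[140:220,260:340],(400,400))
C=cv2.resize(a[255:305,190:290],(400,200));D=cv2.resize(b[140:190,370:470],(400,200))
cv2.imwrite('pics/crop1.png',np.vstack([np.hstack([A,B]),np.hstack([C,D])]))
```

```text
(no output)
```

View pics/crop1.png

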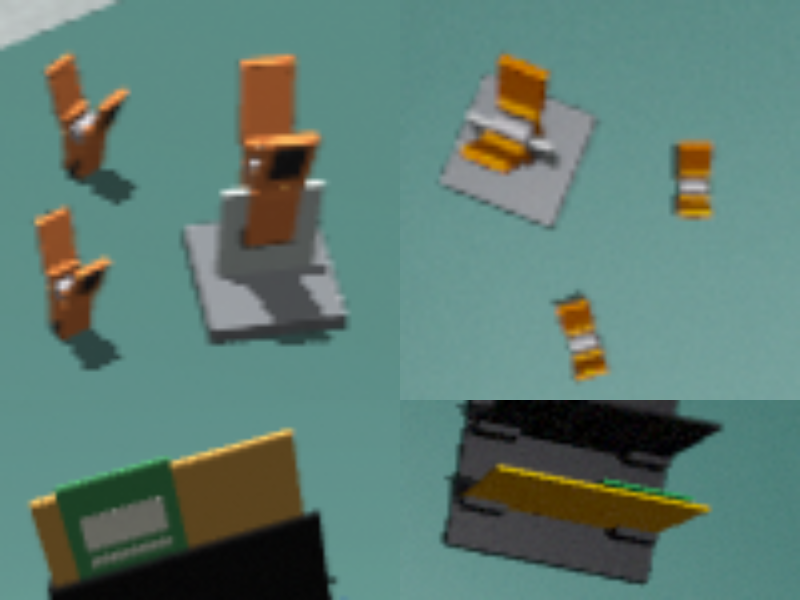

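The crop confirms it: the big clip sits on the smallest post, and the green card is on the gold plate's far face, toward the right end in the top view. Next I measure.

```bash
cat > h.py <<'E'
import cv2,numpy as np,pickle
def ray(s,px):
    K=np.array([[s["fx"],0,s["cx"]],[0,s["fy"],s["cy"]],[0,0,1]])
    u=cv2.undistortPoints(np.array(px,float).reshape(-1,1,2),K,np.array(s["distortion"]))[:,0]
    d=np.c_[u[:,0],-u[:,1],-np.ones(len(u))]@s["pose"][:3,:3].T
    return s["pose"][:3,3],d
def onz(s,px,z):
    o,d=ray(s,px); return o+d*((z-o[2])/d[:,2])[:,None]
def proj(s,P):
    K=np.array([[s["fx"],0,s["cx"]],[0,s["fy"],s["cy"]],[0,0,1]])
    c=(np.atleast_2d(P)-s["pose"][:3,3])@s["pose"][:3,:3]
    return cv2.projectPoints(c*[1,-1,-1],np.zeros(3),np.zeros(3),K,np.array(s["distortion"]))[0][:,0]
def tri(s1,p1,s2,p2):
    o1,d1=ray(s1,p1);o2,d2=ray(s2,p2);d1=d1[0];d2=d2[0]
    t=np.linalg.lstsq(np.c_[d1,-d2],o2-o1,rcond=None)[0]
    a,b=o1+t[0]*d1,o2+t[1]*d2; return (a+b)/2,np.linalg.norm(a-b)
def mask(s,lo,hi,box):
    x0,y0,x1,y1=box; h=cv2.cvtColor(s["image"],cv2.COLOR_RGB2HSV); m=cv2.inRange(h,np.array(lo),np.array(hi)); r=np.zeros_like(m); r[y0:y1,x0:x1]=m[y0:y1,x0:x1]; return r
def big(m):
    return max(cv2.findContours(m,cv2.RETR_EXTERNAL,cv2.CHAIN_APPROX_NONE)[0],key=cv2.contourArea)
def load(n): return pickle.load(open(f'pics/{n}.pkl','rb'))
def rect(c): return cv2.boxPoints(cv2.minAreaRect(c))
E
python3 - <<'E'
from h import *
np.set_printoptions(precision=4,suppress=True)
S,T=load('scene0'),load('top0')
# post base, both views
for n,s,b in(("top",T,(262,148,305,190)),("scene",S,(348,225,388,256))):
    c=cv2.convexHull(big(mask(s,(0,0,60),(180,45,255),b)))
    g=cv2.approxPolyDP(c,3,True)[:,0]; print(n,'post',g.tolist()); 
    P=onz(s,c[:,0],.012); r=cv2.minAreaRect((P[:,:2]*1000).astype(np.float32)); print('  rect mm',r)
for n,s,b in(("top",T,(262,140,305,190)),("scene",S,(355,190,385,250))):
    g=cv2.approxPolyDP(big(mask(s,(3,130,60),(22,255,255),b)),1.2,True)[:,0];print(n,'clip',g.tolist())
for n,s,b in(("top",T,(380,145,455,190)),("scene",S,(190,255,290,310))):
    g=cv2.approxPolyDP(big(mask(s,(18,120,60),(32,255,255),b) if n=="top" else mask(s,(15,120,60),(32,255,255),b)|mask(s,(50,120,30),(72,255,255),b)),1.2,True)[:,0];print(n,'gold(+card)',g.tolist())
    m=mask(s,(50,130,40),(72,255,255),b); g=cv2.approxPolyDP(big(m),1.2,True)[:,0];print(n,'green',g.tolist())
E
```

```text
top post [[277, 155], [298, 163], [290, 184], [268, 176]]
  rect mm ((522.3904418945312, 218.46420288085938), (71.12569427490234, 69.31501770019531), 69.01312255859375)
scene post [[378, 225], [383, 248], [357, 252], [352, 230], [360, 225]]
  rect mm ((517.11083984375, 221.1532745361328), (72.37712860107422, 86.08343505859375), 67.08927917480469)
top clip [[280, 151], [280, 161], [286, 163], [287, 166], [289, 154]]
scene clip [[373, 196], [363, 197], [364, 217], [365, 215], [367, 216], [364, 220], [366, 222], [364, 233], [371, 233], [373, 231], [374, 222], [378, 213], [372, 211]]
top gold(+card) [[386, 163], [393, 164], [398, 167], [418, 171], [425, 170], [430, 172], [435, 172], [446, 167], [396, 156]]
top green [[421, 160], [437, 163]]
scene gold(+card) [[262, 263], [232, 271], [231, 269], [205, 276], [203, 279], [198, 280], [203, 300], [205, 301], [265, 283]]
scene green [[231, 269], [212, 276], [209, 275], [204, 277], [210, 298], [212, 298], [212, 294], [209, 290], [209, 284], [223, 279], [231, 278], [233, 283], [231, 288], [234, 289], [231, 292], [236, 291]]
```

Run:
```python
from h import *
np.set_printoptions(precision=4,suppress=True)
S,T=load('scene0'),load('top0')
print('gold scene',onz(S,[(262,263),(198,280)],.132)[:,:2].tolist()); print('gold top',onz(T,[(446,167),(396,156)],.132)[:,:2].tolist())
c=onz(S,[(204,277),(231,269.3)],.142); print('card scene',c, c.mean(0)); c=onz(T,[(421,160),(437,163)],.142);print('card top',c,c.mean(0))
# clip handle top edges z=.142 (far one triangulated)
print(onz(T,[(280,151),(289.5,154)],.142).mean(0),tri(S,[(368,196.5)],T,[(284.7,152.2)]))
# predicted pixels for post hypothesis
c,yaw=np.array([.5224,.2185]),np.radians(-21)
R=np.array([[np.cos(yaw),-np.sin(yaw)],[np.sin(yaw),np.cos(yaw)]])
H=[np.r_[c+R@[x,y],.142] for x in(-.0305,.0305) for y in(-.013,.013)]
B=[np.r_[c+R@[0,y],.075] for y in(-.025,.025)]
for s in(S,T): print(proj(s,H+B).round(1).tolist())
```

```text
gold scene [[0.542118356617055, -0.07415280680668418], [0.5157146013319425, -0.20728674121266177]]
gold top [[0.5180892896656597, -0.21025545104092389], [0.5443705099012346, -0.08004467648880262]]
card scene [[ 0.5222 -0.1949  0.142 ]
 [ 0.5318 -0.1395  0.142 ]] [ 0.527  -0.1672  0.142 ]
card top [[ 0.5333 -0.1421  0.142 ]
 [ 0.5263 -0.1834  0.142 ]] [ 0.5298 -0.1627  0.142 ]
[0.5463 0.2059 0.142 ] (array([0.5358, 0.1999, 0.1912]), np.float64(0.0059884882551515745))
[[363.1, 195.8], [373.7, 194.6], [368.6, 214.6], [379.6, 213.4], [359.1, 224.2], [379.0, 221.9]]
[[279.8, 174.7], [270.2, 170.9], [288.9, 152.6], [279.4, 148.8], [290.1, 169.4], [273.0, 162.6]]
```

Call:
{"name": "carry_out", "arguments": {
  "motion": "0 -0.3 -0.2 -0.04; 0 -0.6 -0.2 -0.08; 0 -0.9 -0.2 -0.12; 0 -1 -0.2 -0.16; 0.2 -1 -0.2 -0.2; 0.4 -1 -0.2 -0.24; 0.6 -1 -0.2 -0.28; 0.8 -1 -0.2 -0.3"
}}

```text
time: 0.9
tool_pos: [0.2127, -0.3592, 0.2491]
ee_rot: [-3.141, -0.0, 1.186]
wrist_force: [0.2, 0.1, -0.4]
width: 0.0943
finger_force: 0.0
```

Call:
{"name": "carry_out", "arguments": {
  "motion": "0.1 0 0 0; 0.25 0 0 0; 0.4 0 0 0; 0.55 0 0 0; 0.7 0 0 0; 0.85 0 0 0; 1 0.05 0 0; 1 0.1 0 0"
}}

```text
time: 1.7
tool_pos: [0.2825, -0.225, 0.2496]
ee_rot: [3.141, 0.0, 1.185]
wrist_force: [-1.0, -0.1, -0.2]
width: 0.0941
finger_force: 0.0
```

Call:
{"name": "carry_out", "arguments": {
  "motion": "0.15 0 0 0; 0.3 0 0 0; 0.45 0 0 0; 0.6 0 0 0; 0.75 0 0 0; 0.9 0 0 0; 1 0.05 0 0; 1 0.1 0 0"
}}

```text
time: 2.5
tool_pos: [0.3533, -0.0932, 0.2493]
ee_rot: [-3.141, 0.0, 1.185]
wrist_force: [-0.4, 0.3, 0.4]
width: 0.0936
finger_force: 0.0
```

Call:
{"name": "carry_out", "arguments": {
  "motion": "0.15 0 0 0; 0.3 0 0 0; 0.45 0 0 0; 0.6 0 0 0; 0.75 0 0 0; 0.9 0 0 0; 1 0.05 0 0; 1 0.1 0 0"
}}

```text
time: 3.3
tool_pos: [0.4244, 0.0394, 0.249]
ee_rot: [-3.141, 0.001, 1.184]
wrist_force: [-0.7, -0.5, 0.3]
width: 0.0939
finger_force: 0.0
```

Call:
{"name": "carry_out", "arguments": {
  "motion": "0.15 0 0 0; 0.3 0 0 0; 0.45 0 0 0; 0.6 0 0 0; 0.75 0 0 0; 0.9 0.05 0 0; 1 0.1 0 0; 1 0.15 0 0"
}}

```text
time: 4.1
tool_pos: [0.5023, 0.1693, 0.2486]
ee_rot: [-3.141, 0.001, 1.183]
wrist_force: [0.9, -1.3, 0.3]
width: 0.0939
finger_force: 0.0
```

Run:
```python
from h import *
from bench import robot,snapshot
np.set_printoptions(precision=4,suppress=True)
for n in("scene","top"):
    s=snapshot(n); pickle.dump(s,open(f'pics/{n}1.pkl','wb'))
o=robot.get_obs(); print(o['tool_pos'],o['ee_rot'],o['joint_positions'])
a=load('scene1')["image"][:,:,::-1];b=load('top1')["image"][:,:,::-1]
cv2.imwrite('pics/crop2.png',np.hstack([cv2.resize(a[150:260,310:420],(400,400)),cv2.resize(b[120:220,230:330],(400,400))]))
```

```text
[0.502  0.168  0.2487] [-3.141   0.0021  1.1811] [ 0.2167  0.0387  1.3645 -0.0014  1.74    0.6062]
```

View pics/crop2.png

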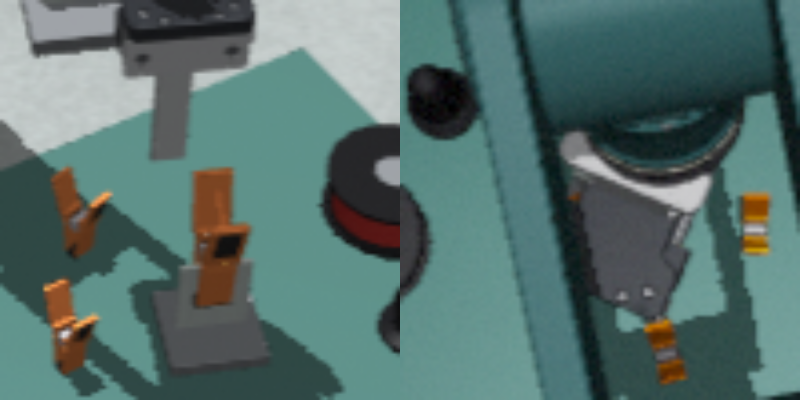

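The gripper is above and just short of the clip: the finger's lower end is at scene (356,193), and the handle tops are at about (368,197) and (377,213). I'll move over it, stop just above the handles, and look from close.

Call:
{"name": "carry_out", "arguments": {
  "motion": "0.06 0 0 0; 0.12 0 0 0; 0.18 0 0 0; 0.24 0 0 0; 0.3 0 0.1 0; 0.36 0 0.25 0; 0.36 0 0.4 0; 0.36 0 0.47 0"
}}

```text
time: 5.0
tool_pos: [0.52, 0.2204, 0.175]
ee_rot: [-3.137, 0.004, 1.184]
wrist_force: [0.1, 0.1, -0.1]
width: 0.0941
finger_force: 0.0
```

Run:
```python
from h import *
from bench import robot,snapshot
np.set_printoptions(precision=4,suppress=True)
s=snapshot("scene"); pickle.dump(s,open('pics/scene2.pkl','wb'))
o=robot.get_obs(); p=o['tool_pos']; y=o['ee_rot'][2]; print(p,o['ee_rot'])
tx=np.array([np.cos(y),np.sin(y),0]);ty=np.array([np.sin(y),-np.cos(y),0]);tip=p-[0,0,.014]
print('finger tip corners (outer, +ty)',proj(s,[tip+ty*.0595+tx*k for k in(-.008,.008)]),'inner',proj(s,[tip+ty*.047+tx*k for k in(-.008,.008)]))
print('finger tip (-ty)',proj(s,[tip-ty*.047+tx*k for k in(-.008,.008)]))
cv2.imwrite('pics/crop3.png',cv2.resize(s["image"][160:260,320:420,::-1],(600,600)))
```

```text
[0.5195 0.2201 0.174 ] [-3.1358  0.0049  1.1841]
finger tip corners (outer, +ty) [[373.5534 217.4899]
 [380.5357 216.8036]] inner [[372.419  213.3791]
 [379.3487 212.703 ]]
finger tip (-ty) [[364.4269 184.3862]
 [370.9863 183.7802]]
```

View pics/crop3.png

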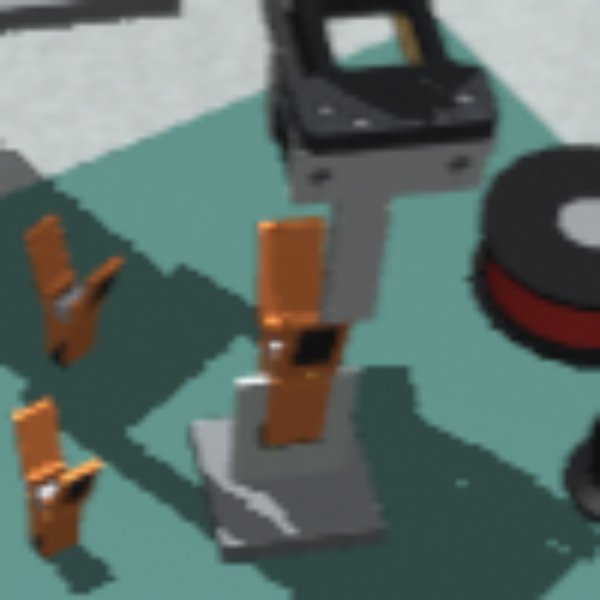

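The finger's lower edge is at about scene (373–383,213), beside the clip's far handle with its top edge at (363–375,196.5). The fingers straddle the handles, offset about 2 mm along the width. I'll correct that, descend, then squeeze.

Call:
{"name": "carry_out", "arguments": {
  "motion": "-0.01 0 0.06 0; -0.01 0 0.12 0; -0.01 0 0.18 0; -0.01 0 0.24 0; -0.01 0 0.3 0; -0.01 0 0.36 0; -0.01 0 0.36 0; -0.01 0 0.36 0"
}}

```text
time: 5.85
tool_pos: [0.5209, 0.2187, 0.1247]
ee_rot: [-3.141, 0.0, 1.183]
wrist_force: [-0.7, 0.2, -0.2]
width: 0.0939
finger_force: 0.0
```

Call:
{"name": "carry_out", "arguments": {
  "motion": "0 0 0 0; 0 0 0 0; 0 0 0 0; 0 0 0 0; 0 0 0 0; 0 0 0 0; 0 0 0 0; 0 0 0 0",
  "grip": -1
}}

```text
time: 6.65
tool_pos: [0.5209, 0.2187, 0.1247]
ee_rot: [-3.141, 0.0, 1.183]
wrist_force: [0.1, 0.6, -0.4]
width: 0.034
finger_force: 7.2
```

Run:
```python
from h import *
from bench import robot,snapshot
np.set_printoptions(precision=4,suppress=True)
s=snapshot("scene"); pickle.dump(s,open('pics/scene3.pkl','wb'))
o=robot.get_obs(); print(o['tool_pos'],o['ee_rot'],o['width'],o['finger_force'],o['wrist_force'],o['wrist_torque'])
cv2.imwrite('pics/crop4.png',cv2.resize(s["image"][160:260,320:420,::-1],(600,600)))
```

```text
[0.5209 0.2187 0.1248] [-3.1414  0.0003  1.1832] 0.02973290404062678 16.98199689388275 [ 0.445   0.5478 -0.9554] [-0.0928 -0.0621  0.026 ]
```

View pics/crop4.png

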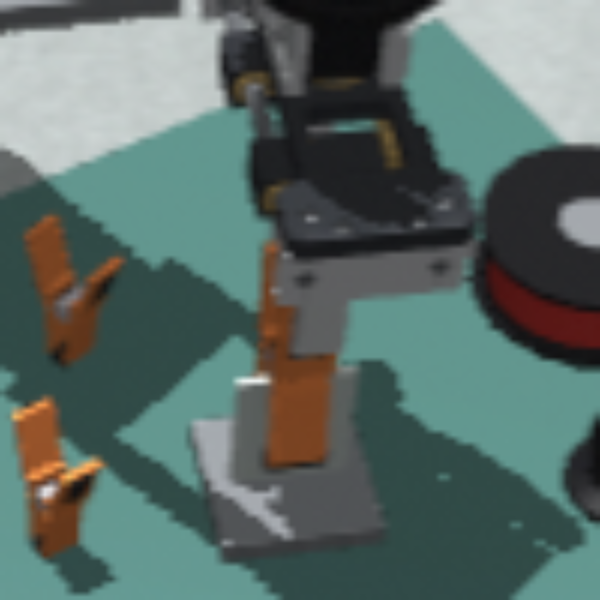

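The clip is squeezed open (width 29.7 mm) and its jaw has swung clear of the blade, with the jaw bottom at crop (300,465). I'll let the force settle, then lift.

Call:
{"name": "carry_out", "arguments": {
  "motion": "0 0 0 0; 0 0 0 0; 0 0 -0.1 0; 0 0 -0.25 0; 0 0 -0.45 0; 0 0 -0.65 0; 0 0 -0.85 0; 0 0 -0.95 0"
}}

```text
time: 7.5
tool_pos: [0.522, 0.2191, 0.2723]
ee_rot: [3.136, -0.004, 1.183]
wrist_force: [-0.4, -0.1, -0.2]
width: 0.0293
finger_force: 29.8
```

Run:
```python
from h import *
from bench import robot,snapshot
np.set_printoptions(precision=4,suppress=True)
s=snapshot("scene"); pickle.dump(s,open('pics/scene4.pkl','wb'))
o=robot.get_obs(); p=o['tool_pos']; y=o['ee_rot'][2]; print(p,o['ee_rot'],o['width'],o['finger_force'],o['wrist_force'])
cv2.imwrite('pics/crop5.png',cv2.resize(s["image"][130:250,310:430,::-1],(600,600)))
tx=np.array([np.cos(y),np.sin(y),0]);ty=np.array([np.sin(y),-np.cos(y),0]); c=p-[0,0,.0378]
print('pred jaw +x tip outer edge',proj(s,[c+ty*.017+tx*k-[0,0,.048] for k in(-.013,.013)]))
g=cv2.approxPolyDP(big(mask(s,(3,130,50),(22,255,255),(345,150,400,235))),1,True)[:,0];print(g.tolist())
```

```text
[0.5225 0.2192 0.2738] [ 3.1342 -0.006   1.1833] 0.029602911512743524 29.84186679124832 [-0.2061  0.1399  0.2197]
pred jaw +x tip outer edge [[368.9405 196.5429]
 [380.2228 195.4826]]
[[370, 158], [368, 170], [369, 174], [367, 180], [367, 184], [370, 188], [369, 195], [370, 197], [379, 196], [379, 179], [381, 177], [381, 173], [379, 175], [374, 175], [372, 173], [374, 162]]
```

View pics/crop5.png

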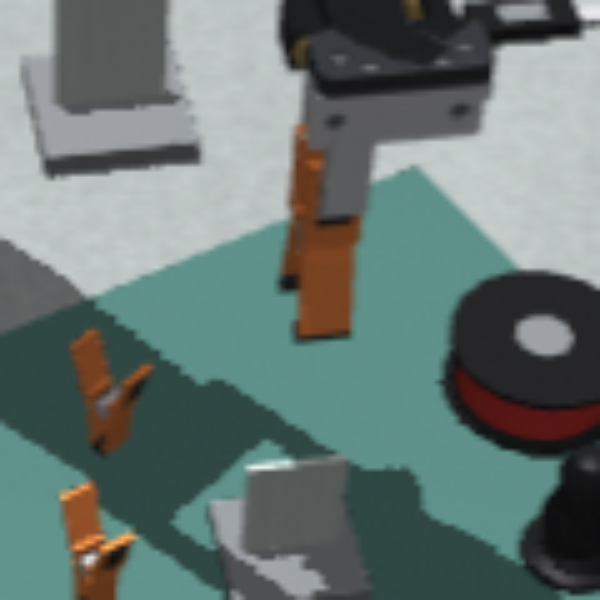

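The clip is held upright and clear of the post. Its open jaw tip is at scene (370–379,197) against a predicted (369–380,196), so the clip is centred on the TCP to about 1 mm. Next I refine the card and plate position.

Run:
```python
from h import *
np.set_printoptions(precision=4,suppress=True)
S,T=load('scene0'),load('top0')
def sub(s,cols,r0,r1,ch):  # subpixel topmost edge per column, strongest gradient of channel combination
    im=s["image"].astype(float)@ch; out=[]
    for c in cols:
        g=np.abs(np.gradient(im[r0(c):r1(c),c])); k=g.argmax(); w=g[max(k-1,0):k+2]; out.append((c,r0(c)+(w@np.arange(max(k-1,0),k+2))/w.sum()))
    return np.array(out)
# scene gold top boundary right of card
ln=lambda c:280+(c-198)*(263-280)/(262-198)
e=sub(S,range(236,260),lambda c:int(ln(c))-4,lambda c:int(ln(c))+5,np.array([1,0,-1.]))
P=onz(S,e,.132)[:,:2]; 
ch=sub(S,range(207,230),lambda c:int(277-(c-204)*.285)-4,lambda c:int(277-(c-204)*.285)+4,np.array([1,0,1.]))
Q=onz(S,ch,.142)[:,:2]
lt=lambda c:156+(c-396)*.22
f=sub(T,range(399,419),lambda c:int(lt(c))-3,lambda c:int(lt(c))+4,np.array([1,0,-1.]))
W=onz(T,f,.132)[:,:2]
for n,p,off in(("scene gold",P,.0025),("scene card",Q,-.0010+.0010-.0005+.0005),("top gold",W,-.0005)):
    a=np.polyfit(p[:,1],p[:,0],1); r=p[:,0]-np.polyval(a,p[:,1]); print(n,'yaw deg',-np.degrees(np.arctan(a[0])),'x at y=-.165:',np.polyval(a,-.165)+off,'rms',r.std(),len(p))
# card face extents on its vertical plane
yaw=np.radians(-11.3); xa=np.array([np.cos(yaw),np.sin(yaw),0]);ya=np.array([-np.sin(yaw),np.cos(yaw),0])
x0=np.array([.5265,-.165,0]) # common middle guess
def onplane(s,px,off):
    o,d=ray(s,px); t=((x0+xa*off-o)@xa)/(d@xa); X=o+d*t[:,None]; return np.c_[(X-x0)@ya,X[:,2]]
g=big(mask(S,(50,110,30),(75,255,255),(190,255,290,305)))[:,0]; u=onplane(S,cv2.convexHull(g)[:,0],.0025); print('card y rel,z',u.min(0),u.max(0),'\n',u)
go=big(mask(S,(15,120,60),(32,255,255),(233,255,290,310)))[:,0]; u=onplane(S,go,.0005);print('gold max',u.max(0))
go=mask(S,(15,120,60),(32,255,255),(190,270,205,310)); u=onplane(S,np.argwhere(go>0)[:,::-1],.0005);print('gold min',u.min(0))
```

```text
Traceback (most recent call last):
ValueError: matmul: Input operand 1 has a mismatch in its core dimension 0, with gufunc signature (n?,k),(k,m?)->(n?,m?) (size 3 is different from 2)
```

```bash
cat > m.py <<'E'
from h import *
np.set_printoptions(precision=4,suppress=True)
S,T=load('scene0'),load('top0')
def sub(s,cols,r0,n,ch):
    im=s["image"].astype(float)@ch; out=[]
    for c in cols:
        r=int(r0(c))-n; g=np.abs(np.gradient(im[r-1:r+2*n+2,c])); k=int(np.clip(g.argmax(),1,len(g)-2)); w=g[k-1:k+2]
        out.append((c,r-1+(w@np.arange(k-1,k+2))/w.sum()))
    return np.array(out)
P=onz(S,sub(S,range(236,260),lambda c:280-(c-198)*.2656,3,np.array([1,0,-1.])),.132)
Q=onz(S,sub(S,range(207,230),lambda c:277-(c-204)*.285,3,np.array([1,0,1.])),.142)
W=onz(T,sub(T,range(399,419),lambda c:156+(c-396)*.22,3,np.array([1,0,-1.])),.132)
for n,p,off in(("scene gold",P,.0025),("scene card",Q,-.0005),("top gold",W,-.0005)):
    a=np.polyfit(p[:,1],p[:,0],1); r=p[:,0]-np.polyval(a,p[:,1]); print(n,'yaw',-np.degrees(np.arctan(a[0])),'x at y=-.165:',np.polyval(a,-.165)+off,'rms',r.std(),len(p))
yaw=np.radians(-11.3); xa=np.array([np.cos(yaw),np.sin(yaw),0]);ya=np.array([-np.sin(yaw),np.cos(yaw),0])
x0=np.array([.5285,-.165,0])
def onplane(s,px,off):
    o,d=ray(s,px); t=((x0+xa*off-o)@xa)/(d@xa); X=o+d*t[:,None]; return np.c_[(X-x0)@ya,X[:,2]]
g=big(mask(S,(50,110,30),(75,255,255),(190,255,290,305))); u=onplane(S,cv2.convexHull(g)[:,0],.0025); print('card y rel,z\n',u)
go=big(mask(S,(15,120,60),(32,255,255),(233,255,290,310)))[:,0]; u=onplane(S,go,.0005);print('gold max',u.max(0))
go=mask(S,(15,120,60),(32,255,255),(190,270,205,310)); u=onplane(S,np.argwhere(go>0)[:,::-1],.0005);print('gold min',u.min(0))
E
python3 m.py
```

```text
scene gold yaw -10.37893624725459 x at y=-.165: 0.5240878896037147 rms 0.0002907381487366862 24
scene card yaw -10.268570317532228 x at y=-.165: 0.5270100830990724 rms 0.00035317010989635003 23
top gold yaw -10.281015000476868 x at y=-.165: 0.5289354861769101 rms 0.000267008682654988 20
card y rel,z
 [[ 0.0257  0.1488]
 [ 0.0265  0.1047]
 [ 0.0266  0.0701]
 [ 0.0262  0.0663]
 [ 0.0236  0.0636]
 [-0.0139  0.0625]
 [-0.0291  0.0622]
 [-0.0312  0.0632]
 [-0.0314  0.0752]
 [-0.0316  0.1136]
 [-0.0315  0.1392]
 [-0.0298  0.1491]
 [-0.0236  0.1498]
 [-0.0092  0.1504]
 [ 0.0135  0.1507]
 [ 0.0218  0.1505]]
gold max [0.0916 0.1423]
gold min [-0.0458  0.059 ]
```

Call:
{"name": "carry_out", "arguments": {
  "motion": "-0.15 0 0 -0.01; -0.3 0 0 -0.02; -0.45 0 0 -0.03; -0.6 0 0 -0.04; -0.75 0 0 -0.05; -0.9 0 0 -0.05; -1 0 0 -0.05; -1 0 0 -0.05"
}}

```text
time: 8.35
tool_pos: [0.4637, 0.0787, 0.2671]
ee_rot: [-3.141, 0.0, 1.338]
wrist_force: [0.8, -0.3, -1.6]
width: 0.0288
finger_force: 29.8
```

Call:
{"name": "carry_out", "arguments": {
  "motion": "-0.15 0.1 0 0; -0.3 0.2 0 0; -0.45 0.3 0 0; -0.6 0.4 0 -0.01; -0.75 0.5 0 -0.017; -0.9 0.6 0 -0.017; -1 0.7 0 -0.017; -1 0.75 0 -0.017"
}}

```text
time: 9.15
tool_pos: [0.5405, -0.093, 0.2664]
ee_rot: [-3.14, -0.0, 1.392]
wrist_force: [-0.2, -0.0, -0.4]
width: 0.0289
finger_force: 29.8
```

Call:
{"name": "carry_out", "arguments": {
  "motion": "-0.08 0 0 0; -0.16 0 0 0; -0.24 0 0 0; -0.32 0 0 0; -0.4 0 0 0; -0.45 0 0 0; -0.45 0 0 0; -0.45 0 0 0"
}}

```text
time: 9.95
tool_pos: [0.5276, -0.1584, 0.2675]
ee_rot: [3.142, -0.0, 1.393]
wrist_force: [-0.2, 0.0, -1.6]
width: 0.0294
finger_force: 29.8
```

```bash
cat > look.py <<'E'
from h import *
from bench import robot,snapshot
import sys
np.set_printoptions(precision=4,suppress=True)
k=sys.argv[1]
o=robot.get_obs(); p=o['tool_pos']; y=o['ee_rot'][2]; print(p,o['ee_rot'],o['width'],o['finger_force'],o['wrist_force'])
tx=np.array([np.cos(y),np.sin(y),0]);ty=np.array([np.sin(y),-np.cos(y),0]); c=p-[0,0,.0378]
d=np.array([.5262,-.1665,p[2]])-p; print('to target: tx,ty units',d@tx/.15,d@ty/.15,'turn',-(np.radians(79.7)-y)/np.pi)
out=[]
for n,b in(("scene",(175,200,295,320)),("top",(370,100,470,200))):
    s=snapshot(n); pickle.dump(s,open(f'pics/{n}{k}.pkl','wb')); x0,y0,x1,y1=b
    print(n,'pred +x jaw tip',proj(s,[c+ty*.0165+tx*q-[0,0,.048] for q in(-.013,.013)]),'-x',proj(s,[c-ty*.0165+tx*q-[0,0,.048] for q in(-.013,.013)]))
    out.append(cv2.resize(s["image"][y0:y1,x0:x1,::-1],(480,480) if n=="scene" else (320,480)[:1]*2))
out[1]=cv2.copyMakeBorder(out[1],0,160,0,0,cv2.BORDER_CONSTANT)
cv2.imwrite(f'pics/look{k}.png',np.hstack(out))
E
python3 look.py 5
```

```text
[ 0.5276 -0.1584  0.2675] [ 3.1415 -0.0003  1.3934] 0.029384975932594544 29.841963350772858 [-0.2163  0.012  -1.571 ]
to target: tx,ty units -0.054966551575692905 0.00027131803848081434 turn 0.0007495492783784493
scene pred +x jaw tip [[214.1038 268.2575]
 [227.0286 264.673 ]] -x [[210.9766 255.6822]
 [223.6453 252.2567]]
top pred +x jaw tip [[438.5825 154.0669]
 [428.2639 152.0183]] -x [[436.4369 167.1051]
 [426.0817 165.0574]]
```

View pics/look5.png

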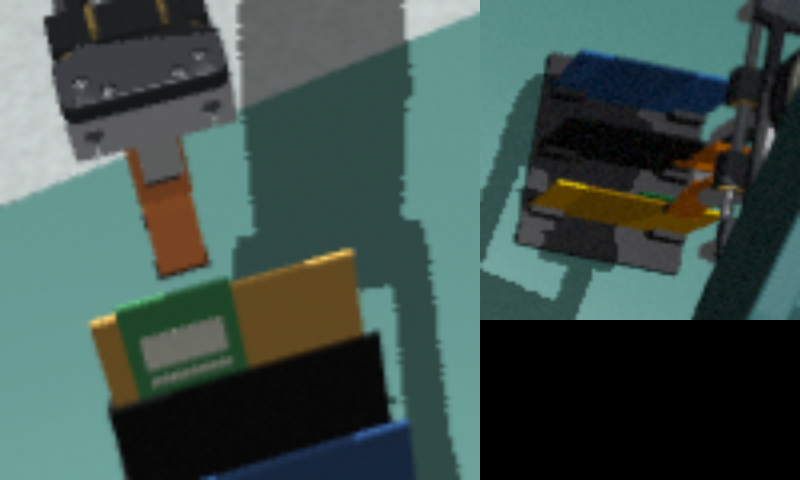

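The scene view shows the jaw tip at about (215–227.5, 267), just above the card, whose top corners are at (204,278) and (233,270). The clip is over the card but about 8 mm off along its width, and the top view shows a jaw on either side of the gold edge. I'll compare predictions for the card in both cameras.

Run:
```python
from h import *
np.set_printoptions(precision=1,suppress=True)
yaw=np.radians(-10.3); xa=np.array([np.cos(yaw),np.sin(yaw),0]);ya=np.array([-np.sin(yaw),np.cos(yaw),0])
M=np.array([.5262,-.1665,0]);z=lambda h:np.array([0,0,h])
for n in('scene','top'):
    s=load(n+'0'); print(n,'card top far(-x)edge corners',proj(s,[M+xa*.0005+ya*k+z(.142) for k in(-.03,.03)]).tolist(),'near',proj(s,[M+xa*.0025+ya*k+z(.142) for k in(-.03,.03)]).tolist())
    print('  gold top: -x edge',proj(s,[M-xa*.0025+ya*k+z(.132) for k in(-.045,.06)]).tolist(),'+x edge',proj(s,[M+xa*.0005+ya*k+z(.132) for k in(-.045,.06)]).tolist())
a=load('scene0')["image"];b=load('top0')["image"]
for c in(210,218,226,245,255): print('scene col',c,a[257:284,c].tolist())
for c in(402,410): print('top col',c,b[152:168,c].tolist())
for c in(425,432): print('top col',c,b[155:172,c].tolist())
print('scene row 281',a[281,198:242].tolist())
```

```text
scene card top far(-x)edge corners [[203.30682323821793, 276.944480168351], [232.11854586012575, 268.9240397336828]] near [[203.47787829062963, 277.7115317767794], [232.3239102495789, 269.66948211465734]]
  gold top: -x edge [[196.58481673210548, 280.6081403188503], [246.36671532703213, 266.7076640662395]] +x edge [[196.82709085264239, 281.76065333260163], [246.69688071035534, 267.8045964078703]]
top card top far(-x)edge corners [[441.93016462696283, 165.0257240785951], [419.0634170754639, 160.44512674632676]] near [[442.05583753681015, 164.2679445918141], [419.1937708439747, 159.68725737881041]]
  gold top: -x edge [[446.04293858665983, 167.91720294366868], [406.4007255331826, 159.9851934982778]] +x edge [[446.22842796979637, 166.79142765279457], [406.59821758945577, 158.85926544420346]]
scene col 210 [[95, 144, 138], [95, 145, 138], [95, 145, 139], [95, 145, 139], [95, 145, 139], [95, 145, 139], [96, 145, 139], [96, 145, 139], [96, 145, 139], [95, 145, 139], [96, 145, 139], [96, 146, 139], [97, 147, 139], [96, 146, 140], [96, 146, 139], [97, 146, 140], [97, 146, 140], [95, 157, 135
[... 2718 characters left out ...]
], [81, 56, 0], [79, 53, 7], [76, 50, 0], [78, 53, 0]]
scene row 281 [[180, 133, 61], [175, 129, 59], [129, 95, 43], [127, 94, 43], [91, 68, 28], [91, 68, 30], [68, 67, 31], [28, 65, 37], [27, 64, 36], [28, 64, 36], [26, 64, 36], [28, 65, 37], [27, 64, 37], [27, 63, 35], [26, 63, 36], [27, 64, 36], [27, 64, 37], [27, 64, 36], [27, 64, 36], [28, 65, 37], [28, 64, 36], [26, 63, 35], [64, 86, 66], [57, 79, 60], [98, 102, 92], [92, 97, 88], [92, 97, 87], [99, 101, 93], [100, 101, 93], [99, 100, 93], [100, 101, 94], [100, 101, 94], [95, 98, 90], [43, 69, 47], [26, 63, 35], [27, 64, 37], [44, 66, 34], [87, 67, 30], [91, 68, 29], [91, 68, 30], [91, 68, 29], [92, 68, 30], [91, 68, 30], [92, 68, 30]]
```

Run:
```python
from h import *
a=load('scene5')["image"];b=load('top5')["image"]
for r in(255,260,264): print('scene row',r,[tuple(x) for x in a[r,205:232].tolist()])
for c in(217,220,223,226): print('scene col',c,[tuple(x) for x in a[262:273,c].tolist()])
m=mask(load('top5'),(3,120,40),(18,255,255),(425,135,460,180))
for r in range(138,180): 
    x=np.flatnonzero(m[r]); print(r,x.tolist()) if len(x) else 0
```

```text
scene row 255 [(101, 153, 145), (100, 153, 145), (101, 153, 145), (101, 153, 145), (101, 153, 145), (97, 147, 140), (78, 61, 47), (120, 67, 34), (121, 67, 33), (122, 67, 33), (122, 67, 34), (122, 67, 34), (122, 67, 34), (122, 68, 34), (122, 67, 33), (122, 67, 34), (122, 67, 33), (122, 67, 34), (122, 67, 34), (111, 107, 83), (102, 147, 139), (100, 153, 146), (100, 152, 146), (101, 153, 147), (101, 153, 146), (101, 153, 146), (101, 153, 146)]
scene row 260 [(101, 154, 147), (101, 154, 147), (101, 154, 147), (101, 154, 147), (101, 154, 147), (101, 154, 148), (101, 154, 148), (105, 131, 115), (121, 74, 45), (122, 67, 33), (122, 67, 34), (122, 67, 33), (122, 67, 33), (123, 68, 34), (122, 67, 34), (122, 67, 34), (122, 67, 34), (122, 68, 34), (122, 68, 35), (122, 67, 34), (111, 105, 81), (103, 149, 141), (101, 154, 147), (101, 154, 147), (101, 154, 147), (101, 154, 147), (102, 155, 148)]
scene row 264 [(102, 154, 147), (102, 154, 147), (101, 153, 147), (102, 154, 147), (102, 154, 147), (102, 154, 147), (101, 154, 147), (102, 154, 147), (103, 148, 140), (121, 76, 50), (122, 67, 34), (121, 67
[... 1348 characters left out ...]
 434, 435, 436, 437, 438, 439, 440, 441, 442, 443]
152 [434, 435, 436, 437, 438, 439, 440, 441, 442, 443]
153 [440, 441, 442, 443]
155 [442]
156 [436, 437, 438, 440, 441, 442]
157 [436, 437, 438, 439, 440, 441, 442]
158 [435, 436, 437, 438, 439, 440]
159 [434, 435, 436, 437, 438]
160 [433, 434, 435, 436, 437]
161 [432, 433, 434, 435, 436, 437]
162 [432, 433, 434, 435, 436, 437]
163 [430, 431, 432, 433, 434, 435, 436, 437, 438]
164 [429, 430, 431, 432, 433, 434, 435, 436, 437, 438, 439, 440, 441]
165 [428, 429, 430, 431, 432, 433, 434, 435, 436, 437, 438, 439]
166 [428, 429, 430, 431, 432, 433, 434, 435, 436, 437, 438, 439]
167 [431, 432, 433, 434, 435, 436, 437, 438, 439]
168 [435, 436, 437]
```

Relative offsets agree to about 2 mm in both cameras. I'll shift 8 mm along the card and lower until the tips are just below the card's top edge, where the tip clearance is about ±11 mm, then look again.

Call:
{"name": "carry_out", "arguments": {
  "motion": "-0.03 0.005 0 0; -0.058 0.005 0 0; -0.058 0.005 0.06 0; -0.058 0.005 0.12 0; -0.058 0.005 0.18 0; -0.058 0.005 0.24 0; -0.058 0.005 0.3 0; -0.058 0.005 0.3 0"
}}

```text
time: 10.85
tool_pos: [0.526, -0.1666, 0.2202]
ee_rot: [-3.138, -0.001, 1.394]
wrist_force: [0.1, 0.3, -0.7]
width: 0.0289
finger_force: 29.8
```

```bash
sed -i 's/(175,200,295,320)/(185,230,265,310)/; s/(370,100,470,200)/(400,125,460,185)/; s/(320,480)\[:1\]\*2/(320,320)/' look.py; python3 look.py 6
```

```text
[ 0.526  -0.1666  0.2202] [-3.138  -0.0008  1.3939] 0.0289087748677853 29.84192132949829 [ 0.1067  0.3419 -0.7378]
to target: tx,ty units 0.0006157983167477804 0.000919566088390224 turn 0.0009091277117743023
scene pred +x jaw tip [[213.555  282.8482]
 [226.0806 279.2744]] -x [[210.5345 270.3528]
 [222.8188 266.933 ]]
top pred +x jaw tip [[435.5078 158.2517]
 [425.6855 156.3101]] -x [[433.4596 170.6719]
 [423.6044 168.7311]]
```

View pics/look6.png

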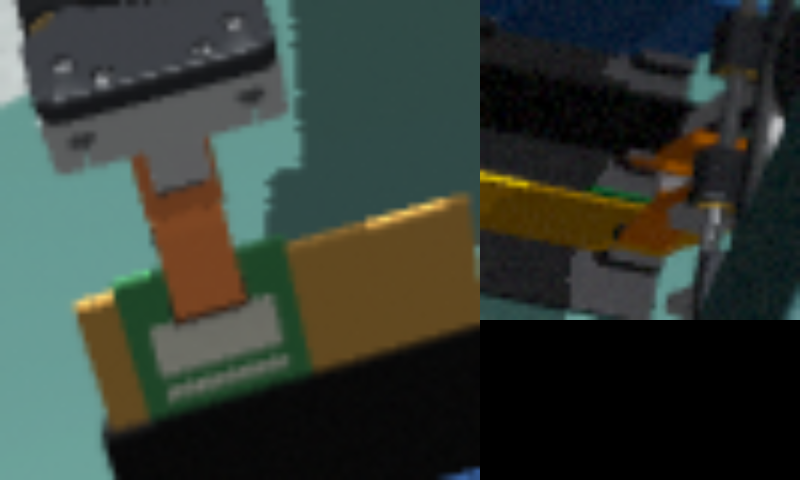

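The jaws straddle the card. In scene the jaw bottom is at (214–226, 282) and the card's top edge spans (204,278)–(233,270). In top, the jaw outer edges sit about equally on either side of the gold edge (crop v 157 and 245, edge at about 201). It is centred, so I'll lower it straight down to final depth.

Call:
{"name": "carry_out", "arguments": {
  "motion": "0 0 0.03 0; 0 0 0.06 0; 0 0 0.09 0; 0 0 0.12 0; 0 0 0.15 0; 0 0 0.17 0; 0 0 0.17 0; 0 0 0.17 0"
}}

```text
time: 11.75
tool_pos: [0.5269, -0.167, 0.197]
ee_rot: [3.142, 0.0, 1.394]
wrist_force: [0.1, -0.0, -0.8]
width: 0.0293
finger_force: 29.8
```

```bash
python3 look.py 7
```

```text
[ 0.5269 -0.167   0.197 ] [3.1416 0.0001 1.3938] 0.02932093817697745 29.84194815158844 [ 0.0732 -0.0499 -0.7591]
to target: tx,ty units 0.0024706019576110033 -0.005253719819804327 turn 0.000872993976612842
scene pred +x jaw tip [[215.2063 289.5427]
 [227.5286 285.982 ]] -x [[212.2028 277.0962]
 [224.2911 273.6868]]
top pred +x jaw tip [[432.7534 159.5306]
 [423.1573 157.6343]] -x [[430.7418 171.6648]
 [421.1145 169.7691]]
```

View pics/look7.png

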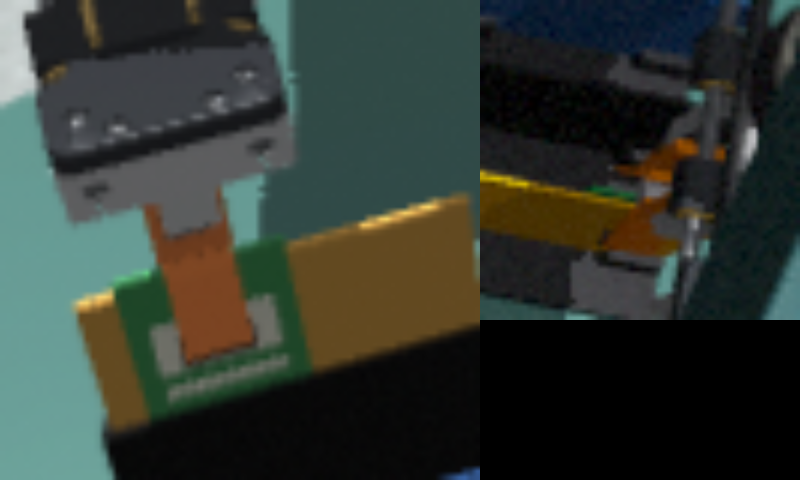

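The clip is upright and wide open. Its jaw, bottom at scene (216–228, 288), is centred on the card with near-equal green margins either side, and there is no contact force. I'll seat it 2.5 mm deeper, settle, and hand in.

Call:
{"name": "carry_out", "arguments": {
  "motion": "0 -0.003 0.005 0; 0 -0.003 0.01 0; 0 -0.003 0.017 0; 0 -0.003 0.017 0; 0 -0.003 0.017 0; 0 -0.003 0.017 0; 0 -0.003 0.017 0; 0 -0.003 0.017 0"
}}

```text
time: 12.65
tool_pos: [0.5265, -0.1669, 0.1945]
ee_rot: [3.142, 0.0, 1.394]
wrist_force: [-0.7, 0.1, -1.4]
width: 0.0293
finger_force: 29.8
```

Run:
```python
from bench import robot
o=robot.get_obs(); print(o['time'],o['tool_pos'],o['width'],o['finger_force'],o['wrist_force'],o['wrist_torque'])
if abs(o['wrist_force']).max()<3 and o['width']<.031: print(robot.close_job())
```

```text
12.65 [ 0.52647146 -0.16694596  0.194453  ] 0.029323013646853795 29.84194904565811 [-0.73680284  0.1079661  -1.38285532] [-0.06978512 -0.08718953 -0.05094979]
the job is handed in; nothing more can be done
None
```

I handed the job in at 12.65 s: the clip is held squeezed wide open (29.3 mm between the pads, about 30 N), upright over the middle of the job card's top edge, with its jaws astride the card and the gold plate's edge and no sign of contact in the wrist force; no verdict came back.

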